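# Post a culture dish through the drop-off flap

## Task

Push the round culture dish along its lane with the fingertips, through the gravity flap in front of it, until it has slid down inside the drop-off hatch; then draw the fingers back so that the flap swings fully shut behind it. Only push the dish, gently: do not grip, press down on, lift or flip it. Leave the small box of cover glasses in the other lane, that lane's flap, and everything else as they are.

Things in the scene. Friction and masses are not known exactly. Their poses are not given: they have to be found in the camera images.
- hatch: Fixed two-lane drop-off hatch, 261 long (x) x 180 wide (y) x 123 mm high. Origin on the worktop, below the flap line, midway between the lanes; x points through the flaps into the hatch (away from the robot), y left, z up. A level, very slippery metal deck, top at z = 80 mm, lies in front of the flaps from x = -150 to -15 mm, open at its front end. The lanes run along x at y = +42.5 and -42.5 mm.
- lane_left (a point): Middle of the left lane, on the deck, where the deck ends (x = -15 mm of the hatch). The lane is 77 mm clear between 8 mm wide rails 12 mm high. From here a slippery chute falls inwards at 32 degrees, under the flap, to an end wall at x = +105 mm. A dish whose middle is well past this point slides down by itself and rests with its centre about 71 mm behind the flap line.
- lane_right (a point): The same point of the equal right lane.
- lintel (a point): Middle of the hood's front upper edge, 4 mm in front of the flap line, 43 mm above the deck. The hood behind it has this height and a pale translucent roof over the chute. Upright fingers cannot go in beyond it and need not: pushed from behind until the fingertips are just short of it, the dish is far enough to slide off.
- flap_left (a joint): Angle of the left lane's aluminium gravity flap: 0 = hanging shut, up to 1.4 rad as its lower edge swings inwards (+x) and up. 71 wide, 39 high, 3 mm thick, 15 g; hinge line at x = 0 of the hatch, 36 mm above the deck. No spring or latch: it opens only inwards, rides on what is pushed through below it and falls shut by its own weight.
- flap_right (a joint): The same for the equal flap of the right lane.
- dish: Round pale culture dish with its lid on (one rigid piece), 60 mm in diameter, 16 mm high, about 22 g; stands flat on the deck in one of the two lanes (either one), its centre 70 to 105 mm in front of the flaps. Origin at the centre of its underside.
- cover_box: Small pale box of cover glasses with a light blue lid, 26 x 30 x 22 mm, in the other lane. Origin at the centre of its underside. Not to be moved.
- reagent: Screw-cap bottle, 40 mm in diameter, 86 mm high, standing on the worktop to the left of the hatch. Origin at the centre of its underside. Not to be moved.
- vial: Small screw-cap vial, 22 mm in diameter, 56 mm high, standing on the worktop to the right of the hatch. Origin at the centre of its underside. Not to be moved.
There are look-alikes about, which are no part of the job. Leave any brown or purple look-alike of the dish alone.

How it is judged (in metres and radians):
On the way, in this order (a step that is already met when the one before it is completed fails the run):
1. the dish has pushed the flap of its lane open (((y of dish in the frame of hatch above 0 m and value of joint flap_left above 0.3 rad and x of dish in the frame of hatch above -0.032 m) or (y of dish in the frame of hatch below 0 m and value of joint flap_right above 0.3 rad and x of dish in the frame of hatch above -0.032 m))), for 0.05 s.
2. the dish has slid through into the hatch (x of dish in the frame of hatch above 0.055 m and z of dish in the frame of hatch below 0.065 m), for 0.1 s.
At the end, for the whole second after the job is handed in: The dish rests inside the hatch, right way up on the chute, its centre 55 to 100 mm behind the flap line and less than 65 mm above the worktop, slower than 20 mm/s; both flaps are shut (below 0.08 rad); the cover glass box is within 12 mm of where it stood (all of step 2 and x of dish in the frame of hatch below 0.1 m and linear speed of dish below 0.02 m/s and angle between dish's own z axis and vertical below 0.8 rad and value of joint each of flap_left, flap_right below 0.08 rad and distance of cover_box from where it was at the start of the episode below 0.012 m); the robot touches nothing.
It fails at once if the dish is lifted off the deck (12 mm or more) or tipped by more than 1 rad (z of dish in the frame of hatch above 0.092 m or angle between dish's own z axis and vertical above 1 rad).
It fails at once if the fingers grip or press the dish with more than 6 N (contact force between the fingers and dish above 6 N).
It fails at once if the flap of the cover glass box's lane is opened by more than 0.15 rad ((y of cover_box in the frame of hatch above 0 m and value of joint flap_left above 0.15 rad) or (y of cover_box in the frame of hatch below 0 m and value of joint flap_right above 0.15 rad)).
It fails at once if the cover glass box is moved by 12 mm (distance of cover_box from where it was at the start of the episode above 0.012 m).
It fails at once if the bottle or the vial beside the hatch is moved by 15 mm (distance of any of reagent, vial from where it was at the start of the episode above 0.015 m).
It also fails if it takes over 40 s, if anything falls off the work surface, if the arm or the gripper's body presses on something with over 40 N, if the wrist force passes 120 N, or if a joint passes its speed limit or range.

## Robot

A 6-joint arm with a two-finger parallel gripper is mounted at the origin on a cart in front of the work surface, level with it; the furniture and walls round the work are solid. World frame = base frame: x ahead of the robot, y to its left, z up, the work surface at z = 0. Lengths are in m, angles in degrees, forces in N, time in s.
With the tool pointing down it reaches from about 0.375 to 0.9 m from the base axis. Payload 3.1 kg.
Tool frame: the origin (TCP) lies on the centre line of the jaws, within the pads' length; the fingertips stand 17 mm ahead of it and the grasp point (between the pads) lies 2 mm behind it; z points along the fingers, y is the line along which they close (so a half turn about z gives the same grasp; the last joint's range is limited). The gripper opens to 87 mm and grips with 3 to 60 N. Pads are 19 mm wide; open, the fingers measure 117 mm over their backs; the gripper's body (75 mm by 190 mm) begins 51 mm behind the grasp point.
Start: joints at [52.798, 30.224, 82.088, -0, 67.689, -10.227], TCP at [0.283, 0.557, 0.212] pointing down, gripper open.
Joint ranges: [-176.69, 176.69], [-43.24, 126.21], [12.49, 139.97], [-82, 262], [0, 151.66], [-163.58, 163.58]. Speed limits (degrees/s): [159.86, 159.86, 180, 180, 180, 180].

## Interface

Orientations are given as a 3x3 rotation matrix whose columns are the frame's x, y, z axes.
In Python, from rig import bot, imaging, finder gives the robot as it stands. The module is installed in compiled form; this text tells all that it offers.
- The arm moves only by the tool play_rows, never from a script. Its argument "motion" is a list that holds one entry, the list of rows, each a list of 6 numbers: the shift along the tool's x, y, z in m, then the turn, a rotation vector about the tool's x, y, z in degrees. In form: [[[dx, dy, dz, wx, wy, wz], ...]]. A call has 1 to 8 rows; each row is the pose to reach, as a shift and turn from the pose commanded when the call began, along the tool's axes at that moment; what a row does not reach only later rows make up. A row lasts 1/12 s, in which the tool goes at most 41.7 mm and 7.16 degrees, less where a joint would pass 70% of its speed; a pose out of reach is approached as far as the arm can. A call with a gripper value outside its range is refused whole. "fingers" is the finger opening in m, from 0 to 0.087, set as the call begins (left out, the last holds). The fingers move at their own pace and stop on an object; the grip force is fixed at half the most. Time passes only in rows, so rows that repeat a pose let the fingers close. It gives the time, the measured TCP pose, the force, the opening and the grip force at its end, in the units of the state.
- bot.read_state(): the state, without advancing time (a new reading comes with each control period).
- imaging.capture(name): name is "scene" or "side" or "wrist"; returns a dict with "frame" (400x640x3 uint8, red, green, blue), "camera_matrix" (3x3 intrinsics, pixels), "k1" (the pictures are not rectified: a ray, as slopes to the right and down, at radius r is drawn at 1 + k1 r^2 times it, then the intrinsics apply), "R" (3x3) and "t" (3): a world point X has camera coordinates R X + t. Camera axes: x right, y down, z forward; pixel columns grow to the right and rows downward; lengths in m; the calibration is good to about 2 mm. A picture is of the moment at which its call begins. There is no depth.
- bot.hand_in(): hands the job in; it is judged then, once.
Trained networks look in the newest picture that a camera, given by its name, has taken for a name from the list of things; names that differ only in an ending like _2 or _b are one class to them, and where a whole thing is asked for, a point or a joint stands for the part that bears it (a point fixed in the world has none). Each returns a list of dicts, best first, with "confidence" (0 to 1); they miss things now and then, are a little off and sometimes report something else, mostly with a low value. They report only what shows in the picture. A call takes as long as a camera call. They do not tell look-alikes from the thing itself.
- finder.recognise(camera, name): "at" ([x, y, z] in m, in world coordinates, good to about 4 mm: the middle of the surface that is visible of it).
- finder.outline_of(camera, name): "pixels" (400x640 bool, what is visible of it).
The state is a dict: "time_s": time; "joint_positions": joint angles; "qvel": joint speeds; "tau": joint torques, N m; "position": TCP position; "tcp_rot": TCP orientation; "force": force on the tool from outside, world axes, zero at the start; "moment": the same for the moment, N m; "opening": opening from 0.0 (shut) to 1.0 (fully open); "grasp_force": force on a finger pad.
Only numpy, scipy, OpenCV 4.12 (cv2) and the standard library are available. Lean on these libraries where they do the work, as an engineer would, in place of code of your own. Each camera call takes 0.05 s, during which the arm holds its last target. There are 200 camera calls.

## Working session

There is one attempt and no reset: what is moved stays moved. The work goes in short steps, Python scripts to look and compute and a tool call to move; the robot and the scene stay as the last step left them, time stands still between calls to the robot, and variables do not carry over. Pictures are saved under pics/ and viewed, at most 10 in all, crops included, and the job is handed in when it is done.

Besides the shell and the picture viewer there is one more tool, called after "Request:" as name(argument=value, ...) on one line, values as JSON. play_rows: Moves the arm, as the interface text tells. Its arguments: {"type":"object","properties":{"motion":{"type":"array"},"fingers":{"type":"number"}},"required":["motion"]}

```bash
mkdir -p pics; cat > h.py <<'E'
import numpy as np, cv2
from rig import bot, imaging, finder
def ray(c,u,v):
    K=c["camera_matrix"];d=np.array([(u-K[0][2])/K[0][0],(v-K[1][2])/K[1][1]])
    s=d.copy()
    for _ in range(20): s=d/(1+c["k1"]*(s@s))
    R=np.array(c["R"]);o=-R.T@np.array(c["t"]);w=R.T@np.array([s[0],s[1],1.])
    return o,w
def onz(c,u,v,z):
    o,w=ray(c,u,v);return o+w*(z-o[2])/w[2]
def proj(c,X):
    p=np.array(c["R"])@np.array(X)+np.array(c["t"]);s=p[:2]/p[2];s=s*(1+c["k1"]*(s@s));K=c["camera_matrix"]
    return np.array([K[0][0]*s[0]+K[0][2],K[1][1]*s[1]+K[1][2]])
def tri(cs,ps):
    A=np.zeros((3,3));b=np.zeros(3)
    for c,p in zip(cs,ps):
        o,w=ray(c,*p);w=w/np.linalg.norm(w);P=np.eye(3)-np.outer(w,w);A+=P;b+=P@o
    return np.linalg.solve(A,b)
E
python3 - <<'E'
from h import *
np.set_printoptions(precision=4,suppress=True)
s=bot.read_state();print(s["time_s"],s["position"],s["tcp_rot"])
for n in ("scene","side"):
    c=imaging.capture(n);cv2.imwrite(f"pics/{n}0.png",c["frame"][:,:,::-1]);print(n,-np.array(c["R"]).T@c["t"])
    for k in ("hatch","dish","cover_box","reagent","vial","lane_left","lane_right","lintel","flap_left","flap_right"):
        try:
            for r in finder.recognise(n,k)[:4]: print(k,np.round(r["at"],4),round(r["confidence"],2),proj(c,r["at"]).round())
        except Exception as e: print(k,e)
E
```

```text
0.0 [0.283  0.5564 0.2108] [[-0.8912  0.4536 -0.0013]
 [ 0.4536  0.8912 -0.0017]
 [ 0.0003 -0.0021 -1.    ]]
scene [ 0.1301 -0.3688  0.7244]
hatch [ 0.5912 -0.0247  0.0766] 0.9 [362. 207.]
dish [0.5016 0.1877 0.0131] 0.87 [267. 197.]
dish [0.375  0.0137 0.0166] 0.78 [274. 273.]
cover_box [ 0.524  -0.0272  0.1023] 0.76 [341. 217.]
reagent [0.6139 0.1314 0.0812] 0.51 [317. 164.]
vial [ 0.5982 -0.1415  0.0405] 0.49 [406. 247.]
lane_left [0.5325 0.053  0.0954] 0.59 [316. 196.]
lane_left [ 0.5923 -0.0259  0.08  ] 0.56 [363. 206.]
lane_right [ 0.5972 -0.0226  0.0825] 0.86 [363. 203.]
lintel [ 0.596  -0.0254  0.0783] 0.91 [364. 205.]
flap_left [0.6232 0.0422 0.0925] 0.78 [349. 178.]
flap_right [ 0.6052 -0.0435  0.0976] 0.86 [374. 201.]
side [0.6202 0.5133 1.0524]
hatch [0.6094 0.029  0.086 ] 0.63 [296. 214.]
dish [0.5059 0.1894 0.0205] 0.65 [353. 285.]
dish [0.5365 0.0608 0.096 ] 0.6 [331. 221.]
cover_box [ 0.5281 -0.0195  0.1019] 0.76 [329. 187.]
reagent [0.6218 0.1472 0.0755] 0.79 [297. 266.]
lane_left [0.6131 0.0208 0.0935] 0.79 [294. 210.]
lintel [0.6101 0.0302 0.0824] 0.75 [296. 216.]
```

```bash
python3 - <<'E'
import cv2
a=cv2.imread("pics/scene0.png")[120:320,200:460];cv2.imwrite("pics/scene0c.png",cv2.resize(a,None,fx=3,fy=3,interpolation=cv2.INTER_CUBIC))
a=cv2.imread("pics/side0.png")[130:330,220:480];cv2.imwrite("pics/side0c.png",cv2.resize(a,None,fx=3,fy=3,interpolation=cv2.INTER_CUBIC))
E
```

```text
(no output)
```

View pics/scene0c.png

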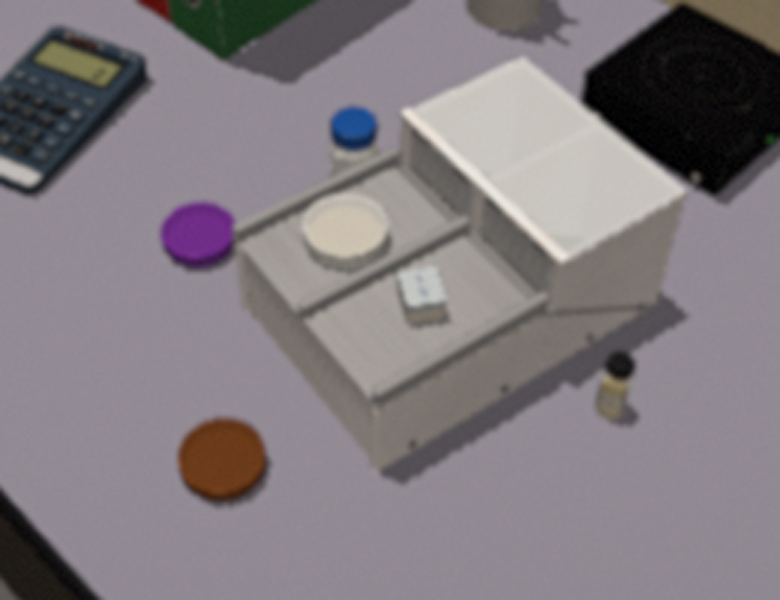

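View pics/side0c.png

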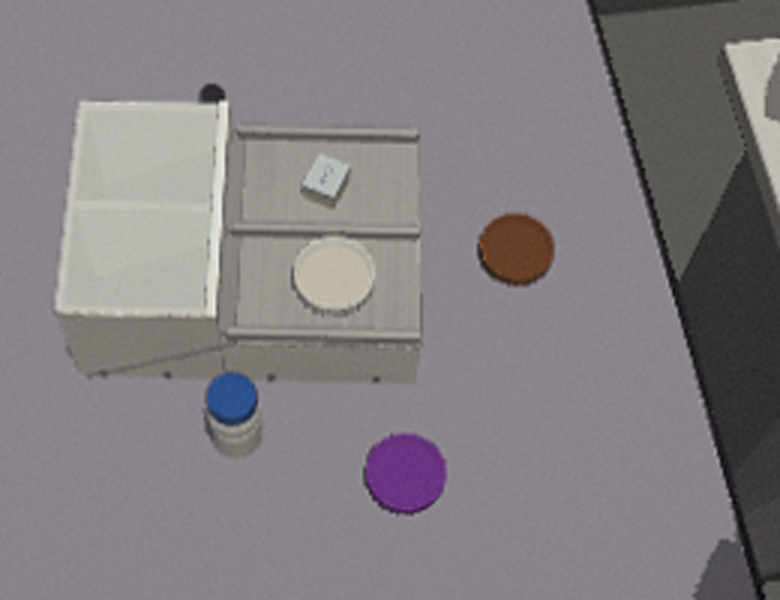

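The scene crop shows three dish-like things: purple (full px 266,198) and brown (274,273) on the worktop, both to be left alone, and the pale one at (315,197) in the left lane, which is the one to push. The side crop agrees, with the pale dish at (331,221), and shows the cover box in the right lane at (329,189).

```bash
cat > pose.py <<'E'
from h import *
from scipy.optimize import least_squares
np.set_printoptions(precision=4,suppress=True)
S=imaging.capture("scene");D=imaging.capture("side")
P=lambda x,y:(200+x/3,120+y/3); Q=lambda x,y:(220+x/3,130+y/3)
L=[((-4,90,123),P(403,113),Q(213,316)),((-4,-90,123),P(562,258),Q(226,102)),((-150,89,92),P(237,237),Q(421,337)),((-150,-89,92),P(375,396),Q(418,129)),((-150,-4,92),P(301,309),Q(419,232))]
for a,p,q in L: print(a,tri([S,D],[p,q]))
def W(v,a):
    c,s=np.cos(v[2]),np.sin(v[2]);a=np.array(a)/1000
    return [v[0]+c*a[0]-s*a[1],v[1]+s*a[0]+c*a[1],a[2]]
f=lambda v:np.concatenate([np.r_[proj(S,W(v,a))-p,proj(D,W(v,a))-q] for a,p,q in L])
r=least_squares(f,[.62,0,0],loss="soft_l1");v=r.x
print("hatch",v[:2],np.degrees(v[2]),f(v).reshape(-1,4))
def loc(X):
    d=np.array(X[:2])-v[:2];c,s=np.cos(v[2]),np.sin(v[2]);return np.array([c*d[0]+s*d[1],-s*d[0]+c*d[1],X[2]])*1000
for n,c in(("scene",S),("side",D)):
    m=[(o["confidence"],o["pixels"]) for o in finder.outline_of(n,"dish")]
    for k,px in m:
        ys,xs=np.nonzero(px);u=xs.mean(),ys.mean();X=onz(c,*u,.092);print(n,round(k,2),np.round(u,1),px.sum(),X,loc(X))
# silhouette ellipse of pale lid top
p,q=P(346,228),Q(334,274);X=tri([S,D],[p,q]);print("dish tri",X,loc(X))
E
python3 pose.py
```

```text
(-4, 90, 123) [0.6269 0.0916 0.117 ]
(-4, -90, 123) [ 0.5962 -0.0814  0.1203]
(-150, 89, 92) [0.4804 0.1133 0.0786]
(-150, -89, 92) [ 0.4504 -0.0558  0.0859]
(-150, -4, 92) [0.4664 0.0307 0.0825]
hatch [0.6138 0.0045] -10.194740650642165 [[-1.2746 -2.2044  0.2685 -0.4192]
 [-0.1219  0.3689  0.5418 -1.6683]
 [-2.2419 -5.8195 -0.3994 -0.3182]
 [ 0.1864 -1.6164  0.0507 -1.6626]
 [ 0.2443 -1.6585 -0.0021 -3.5745]]
scene 0.77 [265.4 197.7] 431 [0.4565 0.1255 0.092 ] [-176.1982   91.2197   92.    ]
scene 0.7 [355.2 205.9] 11163 [ 0.5724 -0.0218  0.092 ] [-36.072  -33.1939  92.    ]
scene 0.66 [273.8 272.8] 641 [ 0.3499 -0.0265  0.092 ] [-254.1988  -77.168    92.    ]
scene 0.64 [347.4 178.1] 283 [0.6204 0.0442 0.092 ] [-0.5456 40.2794 92.    ]
side 0.96 [391.6 212.9] 489 [0.3993 0.0603 0.092 ] [-220.98     16.9184   92.    ]
side 0.81 [330.5 221.9] 526 [0.537  0.0616 0.092 ] [-85.6257  42.6022  92.    ]
side 0.62 [354.7 287. ] 547 [0.5109 0.2163 0.092 ] [-138.7833  190.2534   92.    ]
dish tri [0.5354 0.0583 0.0883] [-86.6654  39.0983  88.3105]
```

Request:
play_rows(motion=[[[-0.03,-0.026,-0.01,0,0,-2],[-0.06,-0.053,-0.02,0,0,-4],[-0.09,-0.08,-0.03,0,0,-6],[-0.12,-0.106,-0.04,0,0,-8],[-0.15,-0.133,-0.05,0,0,-10],[-0.18,-0.159,-0.06,0,0,-12],[-0.21,-0.186,-0.07,0,0,-14],[-0.24,-0.212,-0.08,0,0,-16.8]]], fingers=0.03)

```text
time_s: 1.97
position: [0.4014, 0.2574, 0.2925]
tcp_rot: [[-0.985, 0.174, 0.001], [0.174, 0.985, 0.0], [-0.0, 0.0, -1.0]]
force: [1.9, -0.6, -0.2]
opening: 0.477
grasp_force: 0.0
```

```bash
python3 - <<'E'
from h import *
s=bot.read_state();p=np.array(s["position"]);R=np.array(s["tcp_rot"]);print(s["time_s"],p,R.round(3),s["opening"],s["force"])
print(R.T@(np.array([.474,.073,.30])-p))
E
```

```text
1.9667 [0.40136278 0.25736439 0.29247546] [[-0.985  0.174  0.001]
 [ 0.174  0.985  0.   ]
 [-0.     0.    -1.   ]] 0.4774445399130831 [ 1.89465305 -0.55258903 -0.20831077]
[-0.10368573 -0.16886622 -0.00751555]
```

Request:
play_rows(motion=[[[-0.015,-0.025,0,0,0,0],[-0.032,-0.053,0,0,0,0],[-0.05,-0.081,0,0,0,0],[-0.067,-0.109,0,0,0,0],[-0.083,-0.135,0,0,0,0],[-0.098,-0.16,0,0,0,0],[-0.104,-0.169,0,0,0,0],[-0.104,-0.169,0,0,0,0]]])

```text
time_s: 2.63
position: [0.4749, 0.0725, 0.2919]
tcp_rot: [[-0.984, 0.18, 0.001], [0.18, 0.984, -0.0], [-0.001, -0.0, -1.0]]
force: [0.5, -0.2, -0.8]
opening: 0.349
grasp_force: 0.0
```

```bash
python3 - <<'E'
from h import *
s=bot.read_state();print(s["time_s"],s["position"],s["opening"])
c=imaging.capture("wrist");cv2.imwrite("pics/w1.png",c["frame"][:,:,::-1]);print(-np.array(c["R"]).T@c["t"],c["R"])
for k in("dish","cover_box","lintel","lane_left","flap_left"):
  for r in finder.recognise("wrist",k)[:3]: print(k,np.round(r["at"],4),round(r["confidence"],2),proj(c,r["at"]).round())
E
```

```text
2.6333 [0.47491721 0.07246648 0.29187513] 0.3489560325963259
[0.4005081  0.08650833 0.4650916 ] [[ 1.80690496e-01  9.83539945e-01  3.46939355e-04]
 [ 9.44329143e-01 -1.73585492e-01  2.79482641e-01]
 [ 2.74942565e-01 -5.01722321e-02 -9.60150683e-01]]
dish [0.3765 0.018  0.0148] 0.84 [275. 112.]
dish [0.5017 0.1914 0.0191] 0.75 [395. 171.]
dish [0.5323 0.0587 0.0972] 0.69 [318. 219.]
cover_box [ 0.5237 -0.0192  0.1039] 0.59 [262. 225.]
cover_box [0.5076 0.0273 0.0797] 0.55 [294. 203.]
lintel [0.508  0.027  0.0789] 0.62 [294. 203.]
lane_left [0.5146 0.0281 0.0821] 0.8 [295. 208.]
```

View pics/w1.png

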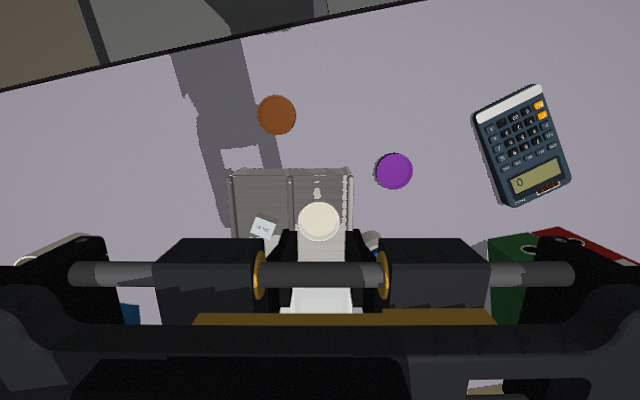

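The wrist view shows the pale dish at (318,219) in the left lane, the cover box at (262,227), and the brown and purple look-alikes clear of the hatch. I'll crop in to check the choice and read the rail positions.

```bash
python3 - <<'E'
import cv2
a=cv2.imread("pics/w1.png")[150:260,215:375];cv2.imwrite("pics/w1c.png",cv2.resize(a,None,fx=5,fy=5,interpolation=cv2.INTER_CUBIC))
E
```

```text
(no output)
```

View pics/w1c.png

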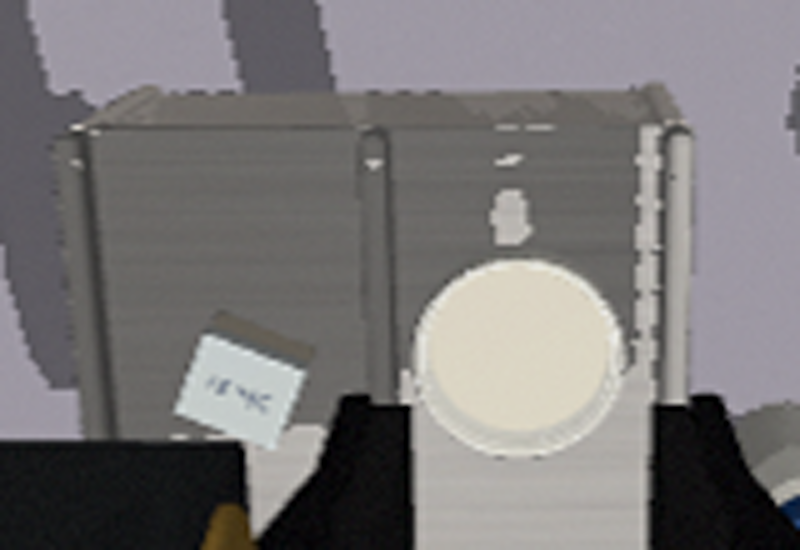

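The crop confirms a pale dish with a cream lid at about (319,221), between the centre rail (290) and the left rail (351).

```bash
cat > m.py <<'E'
from h import *
np.set_printoptions(precision=4,suppress=True)
C=imaging.capture("wrist");w=lambda x,y:(215+x/5,150+y/5)
for n,p,z in [("cf",(374,132),.092),("cb",(381,380),.092),("lf",(679,130),.092),("lb",(676,380),.092),("rf",(72,132),.092),("rb",(100,420),.092),("dish",(519,350),.096)]:
    X=onz(C,*w(*p),z);print(n,X, X[1]+0.179*(X[0]-.5))
S=imaging.capture("scene");D=imaging.capture("side")
print("dish tri",tri([C,D],[w(519,350),(220+334/3,130+272/3)]),tri([C,S],[w(519,350),(200+346/3,120+226/3)]),tri([C,D,S],[w(519,350),(220+334/3,130+272/3),(200+346/3,120+226/3)]))
print(bot.read_state()["position"])
for n,q,p in [("cf",(419,232),(301,309)),("lf",(421,334),(240,236)),("rf",(418,131),(375,394))]:
    print(n,tri([C,D,S],[w(*{"cf":(374,132),"lf":(679,130),"rf":(72,132)}[n]),(220+q[0]/3,130+q[1]/3),(200+p[0]/3,120+p[1]/3)]))
E
python3 m.py
```

```text
cf [0.4641 0.035  0.092 ] 0.028544677418992262
cb [0.5354 0.0221 0.092 ] 0.028397827906515394
lf [0.4781 0.1172 0.092 ] 0.11324626612333279
lb [0.5503 0.1057 0.092 ] 0.11470187097505746
rf [ 0.4495 -0.0465  0.092 ] -0.05555539675413371
rb [ 0.5334 -0.0611  0.092 ] -0.05509357128894479
dish [0.5319 0.0631 0.096 ] 0.0687996890362844
dish tri [0.5338 0.0616 0.0943] [0.5377 0.0617 0.0851] [0.5351 0.0598 0.0901]
[0.4733 0.0754 0.2918]
cf [0.4663 0.0318 0.082 ]
lf [0.481  0.114  0.0807]
rf [ 0.4513 -0.0527  0.0841]
```

Request:
play_rows(motion=[[[0,0,0.03,0,0,0],[0,0,0.06,0,0,0],[0,0,0.09,0,0,0],[0,0,0.115,0,0,0],[0,0,0.135,0,0,0],[0,0,0.15,0,0,0],[0,0,0.16,0,0,0],[0,0,0.16,0,0,0]]], fingers=0.024)

```text
time_s: 3.75
position: [0.4721, 0.075, 0.1298]
tcp_rot: [[-0.984, 0.176, -0.005], [0.176, 0.984, 0.0], [0.005, -0.0, -1.0]]
force: [0.4, -0.1, -1.1]
opening: 0.278
grasp_force: 0.0
```

```bash
python3 - <<'E'
from h import *
s=bot.read_state();print(s["time_s"],s["position"],s["opening"],s["force"])
for n,(x,y,w,h) in {"scene":(250,130,160,110),"side":(250,150,160,110)}.items():
    c=imaging.capture(n);a=c["frame"][y:y+h,x:x+w,::-1];cv2.imwrite(f"pics/{n}1.png",cv2.resize(a,None,fx=5,fy=5,interpolation=cv2.INTER_CUBIC))
    p=np.array(s["position"]);print(n,[(np.array(proj(c,q))-[x,y])*5 for q in (p+[0,0,-.017],[.6055,.0501,.123])])
E
```

```text
3.75 [0.47208563 0.07496383 0.12980008] 0.27758656714736246 [ 0.37292082 -0.12232425 -1.09844828]
scene [array([181.9781845 , 349.24002611]), array([456.34751067, 198.84236697])]
side [array([556.69128048, 345.61379073]), array([241.04161707, 325.77259713])]
```

View pics/scene1.png

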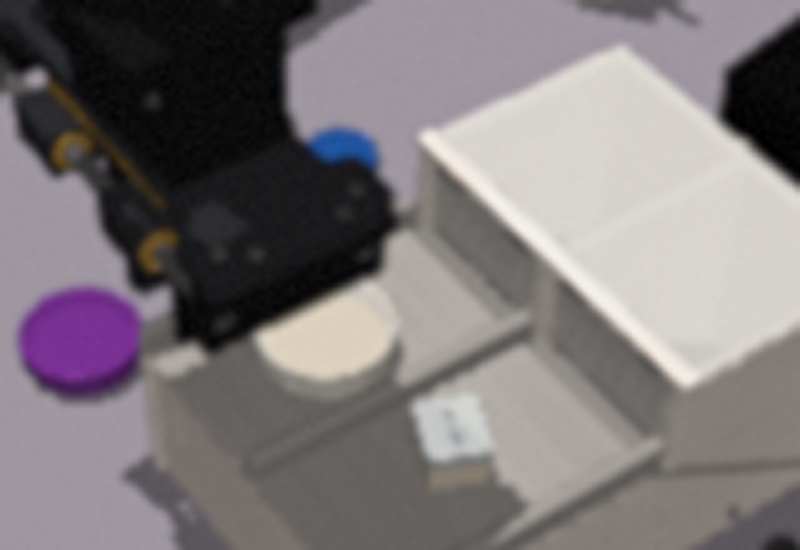

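View pics/side1.png

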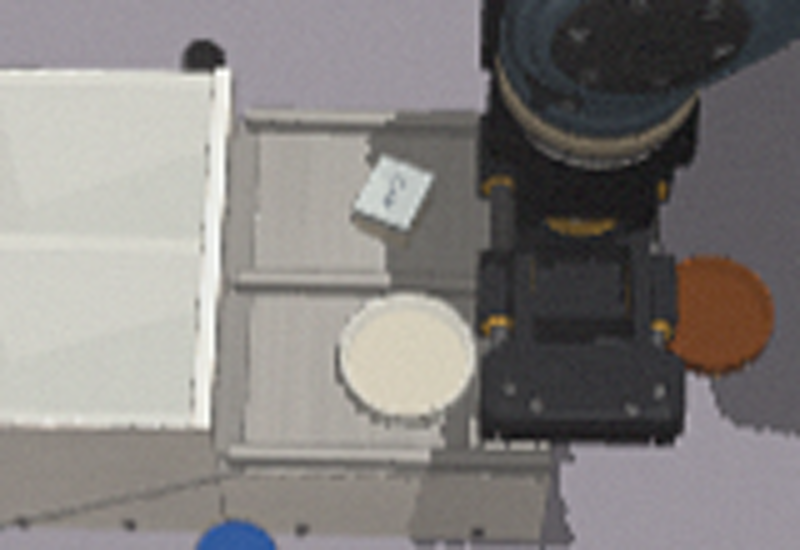

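The fingertips stand behind the dish, over the lane mouth. The scene crop shows the dish at (328,345), and the side crop shows it at (407,355), ahead of the gripper. The other lane is clear.

Request:
play_rows(motion=[[[0,0,0.01,0,0,0],[0,0,0.019,0,0,0],[0,0,0.025,0,0,0],[0,0,0.027,0,0,0],[0,0,0.027,0,0,0],[0,0,0.027,0,0,0]]])

```text
time_s: 4.35
position: [0.4738, 0.0745, 0.1049]
tcp_rot: [[-0.984, 0.177, 0.0], [0.177, 0.984, -0.0], [-0.0, 0.0, -1.0]]
force: [-0.1, 0.3, -0.1]
opening: 0.274
grasp_force: 0.0
```

```bash
cat > s.py <<'E'
from h import *
np.set_printoptions(precision=4,suppress=True)
s=bot.read_state();p=np.array(s["position"]);R=np.array(s["tcp_rot"])
d=p[:2]-[.613,.0068];a=np.radians(-10.2)
print(s["time_s"],p,s["opening"],s["force"],"local",np.cos(a)*d[0]+np.sin(a)*d[1],-np.sin(a)*d[0]+np.cos(a)*d[1],"yaw",np.degrees(np.arctan2(R[1,1],R[0,1]))-90)
print("to go, tool",R.T@(np.array([.613-.017*.984+.0075,.0068+.017*.177+.0418,.103])-p))
E
python3 s.py
```

```text
4.35 [0.4738 0.0745 0.1049] 0.274286876665976 [-0.0668  0.3092 -0.0678] local -0.14896154488278407 0.0419876722838816 yaw -10.171355362975433
to go, tool [-0.1319  0.0004  0.0019]
```

Request:
play_rows(motion=[[[-0.005,0,0.002,0,0,0],[-0.01,0,0.002,0,0,0],[-0.014,0,0.002,0,0,0],[-0.017,0,0.002,0,0,0],[-0.02,0,0.002,0,0,0],[-0.023,0,0.002,0,0,0],[-0.026,0,0.002,0,0,0],[-0.029,0,0.002,0,0,0]]])

```text
time_s: 5.02
position: [0.5025, 0.0693, 0.1028]
tcp_rot: [[-0.984, 0.177, -0.0], [0.177, 0.984, -0.0], [0.0, -0.0, -1.0]]
force: [-0.3, 0.2, -0.4]
opening: 0.277
grasp_force: 0.0
```

Request:
play_rows(motion=[[[-0.003,0,0,0,0,0],[-0.006,0,0,0,0,0],[-0.009,0,0,0,0,0],[-0.012,0,0,0,0,0],[-0.015,0,0,0,0,0],[-0.018,0,0,0,0,0],[-0.021,0,0,0,0,0],[-0.024,0,0,0,0,0]]])

```text
time_s: 5.68
position: [0.5262, 0.0651, 0.1027]
tcp_rot: [[-0.984, 0.177, 0.0], [0.177, 0.984, -0.0], [-0.0, -0.0, -1.0]]
force: [-0.2, -0.4, 0.1]
opening: 0.274
grasp_force: 0.0
```

```bash
python3 s.py; python3 - <<'E'
from h import *
o=[]
for n,(x,y,w,h) in {"scene":(250,130,130,110),"side":(250,150,130,110)}.items():
    c=imaging.capture(n);o.append(cv2.resize(c["frame"][y:y+h,x:x+w,::-1],None,fx=3,fy=3,interpolation=cv2.INTER_CUBIC))
cv2.imwrite("pics/p2.png",np.hstack(o))
E
```

```text
5.6833 [0.5262 0.0651 0.1027] 0.2739121467732717 [-0.2409 -0.4093  0.131 ] local -0.09577726647551726 0.04196546870382747 yaw -10.173951178699213
to go, tool [-0.0788  0.0005 -0.0003]
```

View pics/p2.png

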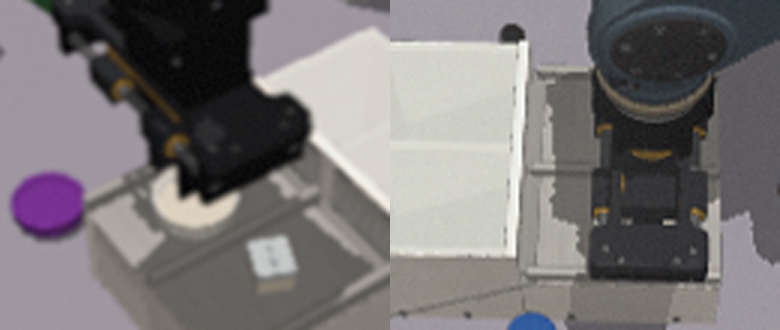

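The dish at scene (315,198) doesn't seem to have moved, though the tips should already be touching it. I'm stopping to measure before going further.

```bash
python3 - <<'E'
from h import *
np.set_printoptions(precision=4,suppress=True)
s=bot.read_state();p=np.array(s["position"]);R=np.array(s["tcp_rot"])
cs={n:imaging.capture(n) for n in("scene","side","wrist")}
for n,c in cs.items():
    cv2.imwrite(f"pics/{n}3.png",c["frame"][:,:,::-1])
    print(n,"tips",[proj(c,p+R@np.array([-.0095,y,.017])).round(1) for y in(-.027,-.012,.012,.027)])
    for r in finder.recognise(n,"dish"): print(np.round(r["at"],4),round(r["confidence"],2),proj(c,r["at"]).round())
    for o in finder.outline_of(n,"dish"):
        ys,xs=np.nonzero(o["pixels"]);print(" out",round(o["confidence"],2),xs.mean().round(1),ys.mean().round(1),xs.min(),xs.max(),ys.min(),ys.max(),len(xs))
a=cs["scene"]["frame"][170:225,280:345,::-1];b=cs["wrist"]["frame"][160:260,250:380,::-1]
cv2.imwrite("pics/p3.png",np.hstack([cv2.resize(a,(400,340),interpolation=2),cv2.resize(b,(400,340),interpolation=2)]))
E
```

```text
scene tips [array([320.8, 203.4]), array([316.7, 199. ]), array([310.4, 192.1]), array([306.5, 188. ])]
[0.523  0.0466 0.0996] 0.93 [315. 198.]
[0.3762 0.0132 0.0158] 0.76 [274. 273.]
[0.4975 0.1887 0.0128] 0.65 [265. 197.]
 out 0.94 313.2 200.7 301 328 188 210 359
 out 0.87 265.6 197.8 253 277 186 209 462
 out 0.76 273.6 272.9 259 288 259 286 674
side tips [array([331.3, 212.7]), array([331.1, 218.8]), array([330.9, 228.6]), array([330.8, 234.9])]
[0.3791 0.0237 0.0167] 0.93 [393. 212.]
[0.5047 0.1898 0.0176] 0.74 [353. 286.]
 out 0.91 355.2 287.3 343 368 275 300 545
 out 0.87 392.0 212.9 380 404 201 225 483
wrist tips [array([284. , 240.1]), array([304.1, 240.1]), array([336.3, 240.1]), array([356.4, 240.1])]
[0.3762 0.0167 0.0162] 0.79 [232.  43.]
[0.4964 0.0166 0.0792] 0.68 [248. 198.]
[0.5187 0.062  0.0975] 0.6 [314. 225.]
[0.4995 0.188  0.0165] 0.6 [445. 152.]
 out 0.96 445.7 152.5 412 479 120 186 3466
 out 0.85 313.3 231.1 272 350 203 262 3029
```

View pics/p3.png

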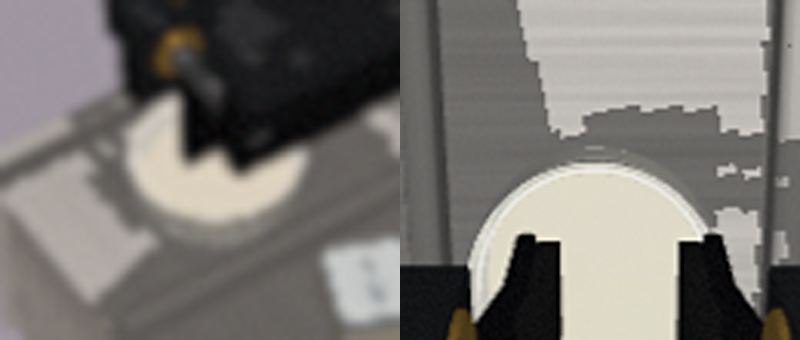

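The fingers are hovering just over the lid. The wrist crop shows the two tips above the cream disc at (304–336,230), with no force and the dish not moved. So the deck is lower than the nominal 80 mm, as the triangulated rail heights (about 82 mm instead of 92) already suggested. I'll back out and re-measure the height.

Request:
play_rows(motion=[[[0.0,0,-0.006,0,0,0],[0.005,0,-0.01,0,0,0],[0.015,0,-0.01,0,0,0],[0.028,0,-0.01,0,0,0],[0.042,0,-0.01,0,0,0],[0.053,0,-0.01,0,0,0],[0.056,0,-0.01,0,0,0],[0.056,0,-0.01,0,0,0]]])

```text
time_s: 6.9
position: [0.4691, 0.0754, 0.1129]
tcp_rot: [[-0.984, 0.176, -0.001], [0.176, 0.984, 0.0], [0.001, -0.0, -1.0]]
force: [0.1, 0.2, -0.4]
opening: 0.275
grasp_force: 0.0
```

```bash
python3 s.py; python3 - <<'E'
from h import *
c=imaging.capture("wrist");np.savez("w4.npz",**{k:c[k] for k in("camera_matrix","k1","R","t","frame")})
s=bot.read_state();p=np.array(s["position"]);R=np.array(s["tcp_rot"])
print([proj(c,p+R@np.array([x,y,.017])).round(1) for x in(-.0095,.0095) for y in(-.027,-.012,.012,.027)])
cv2.imwrite("pics/w4.png",cv2.resize(c["frame"][90:270,200:440,::-1],None,fx=3.3,fy=3.3,interpolation=cv2.INTER_CUBIC))
for n in("dish","cover_box","lane_left"):
  for r in finder.recognise("wrist",n): print(n,np.round(r["at"],4),round(r["confidence"],2),proj(c,r["at"]).round())
c=imaging.capture("scene")
for o in finder.outline_of("scene","dish"):
        ys,xs=np.nonzero(o["pixels"]);print(" out",round(o["confidence"],2),xs.mean().round(1),ys.mean().round(1),xs.min(),xs.max(),ys.min(),ys.max(),len(xs))
E
```

```text
6.9 [0.4691 0.0754 0.1129] 0.27508344235203686 [ 0.1274  0.1965 -0.3984] local -0.15378542248148178 0.04200131854213389 yaw -10.145562497369937
to go, tool [-0.1368  0.0003  0.0098]
[array([284.1, 240.8]), array([304.2, 240.9]), array([336.3, 240.8]), array([356.4, 240.8]), array([283.1, 216.8]), array([303.7, 216.8]), array([336.8, 216.8]), array([357.4, 216.8])]
dish [0.3752 0.0153 0.0177] 0.59 [239. 113.]
dish [0.4992 0.1881 0.0188] 0.56 [435. 208.]
lane_left [0.4722 0.0288 0.0783] 0.56 [264. 232.]
 out 0.84 317.7 201.4 303 329 191 209 310
 out 0.64 265.7 197.9 253 278 186 210 491
 out 0.62 274.0 272.6 259 288 259 286 636
```

View pics/w4.png

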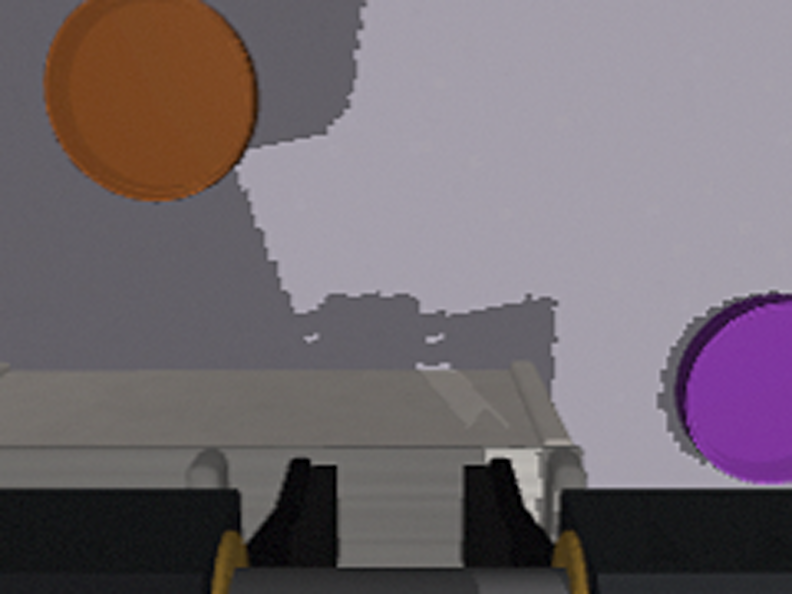

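```bash
python3 - <<'E'
from h import *
np.set_printoptions(precision=4,suppress=True)
w4=dict(np.load("w4.npz"))
c1=dict(w4);R1=np.array([[1.80690496e-01,9.83539945e-01,3.46939355e-04],[9.44329143e-01,-1.73585492e-01,2.79482641e-01],[2.74942565e-01,-5.01722321e-02,-9.60150683e-01]])
c1["R"]=R1;c1["t"]=-R1@np.array([.4005081,.08650833,.4650916])
S=imaging.capture("scene");D=imaging.capture("side")
v=lambda x,y:(200+x/3.3,90+y/3.3);w=lambda x,y:(215+x/5,150+y/5)
for n,a,b,q in[("cf",(208,452),(374,128),(419,231)),("lf",(566,450),(679,126),(421,334))]:
    a,b,q=v(*a),w(*b),(220+q[0]/3,130+q[1]/3)
    print(n,"w4w1",tri([w4,c1],[a,b]),"w4,side",tri([w4,D],[a,q]),"w1,side",tri([c1,D],[b,q]))
for z in(.07,.075,.08,.085,.092):
    P=[onz(w4,*v(*p),z) for p in((208,470),(566,468))];Q=[onz(c1,*w(*p),z) for p in((374,132),(679,130))]
    print(z,np.linalg.norm(P[0]-P[1]),P[0],np.linalg.norm(Q[0]-Q[1]),Q[0])
print("dish w1/side",tri([c1,D],[w(519,350),(220+334/3,130+272/3)]))
for z in(.075,.08,.085,.09,.096):
    P=[onz(c1,*w(*p),z) for p in((415,355),(624,350))];print(z,np.linalg.norm(P[0]-P[1]),(P[0]+P[1])/2)
E
```

```text
cf w4w1 [0.4665 0.0301 0.0822] w4,side [0.4657 0.0307 0.0837] w1,side [0.466  0.0309 0.0841]
lf w4w1 [0.4821 0.1146 0.0796] w4,side [0.4798 0.1141 0.0847] w1,side [0.4803 0.1145 0.0861]
0.07 0.09121079067305951 [0.4754 0.0253 0.07  ] 0.08831724714849308 [0.4699 0.0282 0.07  ]
0.075 0.08910288386944934 [0.4736 0.0268 0.075 ] 0.08719956650117935 [0.469 0.029 0.075]
0.08 0.08699497706583918 [0.4717 0.0283 0.08  ] 0.08608188585386563 [0.4681 0.0297 0.08  ]
0.085 0.08488707026222901 [0.4699 0.0297 0.085 ] 0.0849642052065519 [0.4672 0.0304 0.085 ]
0.092 0.08193600073717483 [0.4673 0.0318 0.092 ] 0.0833994523003127 [0.466  0.0315 0.092 ]
dish w1/side [0.535  0.0592 0.0928]
0.075 0.06260300651460554 [0.5425 0.0576 0.075 ]
0.08 0.061800592332373554 [0.5406 0.058  0.08  ]
0.085 0.06099817815014152 [0.5388 0.0584 0.085 ]
0.09 0.060195763967909516 [0.537  0.0587 0.09  ]
0.096 0.05923286694923112 [0.5348 0.0592 0.096 ]
```

Several measurements put the rail tops at about 84 mm, so the deck is near 71 mm and the lid top near 87 mm. The lane is also about 2 mm to the right of the tool. I'll lower in force-watched steps to put the tips at about 78 mm.

Request:
play_rows(motion=[[[-0.003,-0.002,0.004,0,0,0],[-0.004,-0.002,0.008,0,0,0],[-0.004,-0.002,0.011,0,0,0],[-0.004,-0.002,0.013,0,0,0],[-0.004,-0.002,0.014,0,0,0],[-0.004,-0.002,0.015,0,0,0]]])

```text
time_s: 7.8
position: [0.4741, 0.0724, 0.0974]
tcp_rot: [[-0.984, 0.177, -0.001], [0.177, 0.984, 0.0], [0.001, -0.0, -1.0]]
force: [0.5, 0.6, -0.0]
opening: 0.276
grasp_force: 0.0
```

Request:
play_rows(motion=[[[0,0,0.001,0,0,0],[0,0,0.002,0,0,0],[0,0,0.003,0,0,0],[0,0,0.003,0,0,0]]])

```text
time_s: 8.13
position: [0.4742, 0.0724, 0.0947]
tcp_rot: [[-0.984, 0.177, -0.0], [0.177, 0.984, 0.0], [0.0, -0.0, -1.0]]
force: [0.7, -0.7, -0.1]
opening: 0.279
grasp_force: 0.0
```

Request:
play_rows(motion=[[[-0.005,0,0,0,0,0],[-0.01,0,0,0,0,0],[-0.014,0,0,0,0,0],[-0.017,0,0,0,0,0],[-0.02,0,0,0,0,0],[-0.023,0,0,0,0,0],[-0.026,0,0,0,0,0],[-0.029,0,0,0,0,0]]])

```text
time_s: 8.8
position: [0.5031, 0.0672, 0.0947]
tcp_rot: [[-0.984, 0.177, -0.0], [0.177, 0.984, 0.0], [0.0, -0.0, -1.0]]
force: [-0.9, 0.1, -0.2]
opening: 0.276
grasp_force: 0.0
```

Request:
play_rows(motion=[[[-0.003,0,0,0,0,0],[-0.006,0,0,0,0,0],[-0.009,0,0,0,0,0],[-0.012,0,0,0,0,0],[-0.015,0,0,0,0,0],[-0.018,0,0,0,0,0]]])

```text
time_s: 9.3
position: [0.5208, 0.064, 0.0947]
tcp_rot: [[-0.984, 0.177, -0.0], [0.177, 0.984, -0.0], [0.0, -0.0, -1.0]]
force: [-0.7, -0.9, -0.6]
opening: 0.276
grasp_force: 0.0
```

```bash
python3 - <<'E'
from h import *
print(bot.read_state()["position"])
a=imaging.capture("scene")["frame"][150:230,280:380,::-1];b=imaging.capture("wrist")["frame"][160:260,250:380,::-1]
for r in finder.outline_of("scene","dish")[:3]:
    ys,xs=np.nonzero(r["pixels"]);print(r["confidence"],xs.mean(),ys.mean(),xs.max(),ys.min())
cv2.imwrite("pics/p5.png",np.hstack([cv2.resize(a,(400,340),interpolation=2),cv2.resize(b,(400,340),interpolation=2)]))
E
```

```text
[0.52084233 0.0640022  0.09472114]
0.89 265.96064814814815 198.0787037037037 278 188
0.6 273.76190476190476 272.4193548387097 288 259
0.54 312.1623931623932 202.48717948717947 328 192
```

View pics/p5.png

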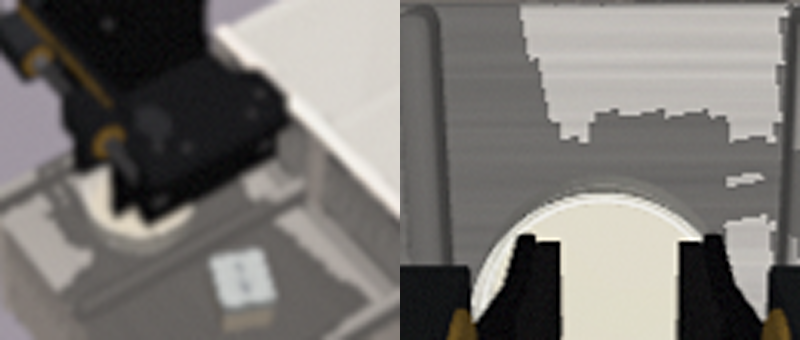

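The lid still sits under the tips at wrist rows 216–230, and the dish is unmoved. In the images the tips are about 10 mm higher than the stated tip offset predicts, so I'll stop relying on calculated heights. I'll back out to the deck's front end and lower until the tips lightly touch the bare deck, then rise a few millimetres from there.

Request:
play_rows(motion=[[[0,0,-0.003,0,0,0],[0.008,0,-0.003,0,0,0],[0.018,0,-0.003,0,0,0],[0.028,0,-0.003,0,0,0],[0.038,0,-0.003,0,0,0],[0.045,0,-0.003,0,0,0],[0.047,0,0,0,0,0],[0.047,0,0,0,0,0]]])

```text
time_s: 10.12
position: [0.4731, 0.0726, 0.0945]
tcp_rot: [[-0.984, 0.176, -0.001], [0.176, 0.984, 0.0], [0.001, -0.0, -1.0]]
force: [-0.4, 0.4, 0.0]
opening: 0.274
grasp_force: 0.0
```

Request:
play_rows(motion=[[[0,0,0.001,0,0,0],[0,0,0.002,0,0,0],[0,0,0.003,0,0,0],[0,0,0.004,0,0,0],[0,0,0.004,0,0,0]]])

```text
time_s: 10.53
position: [0.4745, 0.0723, 0.0905]
tcp_rot: [[-0.984, 0.177, -0.0], [0.177, 0.984, -0.0], [0.0, -0.0, -1.0]]
force: [-0.9, -0.2, 0.3]
opening: 0.279
grasp_force: 0.0
```

Request:
play_rows(motion=[[[0,0,0.001,0,0,0],[0,0,0.002,0,0,0],[0,0,0.003,0,0,0],[0,0,0.003,0,0,0]]])

```text
time_s: 10.87
position: [0.4742, 0.0723, 0.0876]
tcp_rot: [[-0.984, 0.177, -0.0], [0.177, 0.984, 0.0], [0.0, -0.0, -1.0]]
force: [0.3, 0.3, 1.2]
opening: 0.277
grasp_force: 0.0
```

```bash
python3 - <<'E'
from h import *
s=bot.read_state();print(s["position"],s["force"])
c=imaging.capture("wrist");g=c["frame"].mean(2).astype(int)
for r in range(218,242,2): print(r,g[r,270:372:3])
E
```

```text
[0.47421514 0.07233251 0.08755664] [0.3033177  0.27993158 1.23891764]
218 [108 109 107 109 107 108 106 107 107 108 108 108 109 108 108 108 108 111
 108 108 109 108 109 106 109 120 121 112 117 120 108 110 104 110]
220 [109 108 110 108 108 107 108 108 108 107 107 108 107 106 108 107 108 108
 108 109 110 107 108 108 109 108 121 109 110 120 119 109 110 105]
222 [107 108 110 108 108 106 107 106 106 110 109 108 109 108 108 109 110 110
 108 107 106 109 108 106 107 108 108 109 109 108 119 107 111  98]
224 [109 109 109 110 111 108 108 108 110 108 109 108 106 108 107 106 107 108
 109 108 108 109 108 108 107 108 109 107 109 108 108 108 107  98]
226 [111 110 109 109 110 109 110 109 107 106 106 108 108 108 110 108 109 108
 109 108 108 108 109 108 108 106 105 108 108 107 108 108 109 108]
228 [111 111 110 109 107 109 112  85 110 107 111 109 108 108 107 108 109 107
 109 110 108 109 110 109 109 108 110  84 112 111 110 111 108 109]
230 [82 81 84 82 83 83 13  8 74 88 86 85 85 87 86 85 85 85 85 86 85 86 86 85
 87 88 49  8 15 87 90 88 88 89]
232 [110 110 109 110 109 113   8  12  13  20  14 112 110 109 109 109 110 109
 110 109 109 110 109 114  13  15  14   8   9 108 177 173 174 176]
234 [112 111 111 111 112 115   5   5  15  14  18 113 110 110 110 109 110 109
 108 108 108 108 107 115  17  17  12  11  12 110 184 181 182 181]
236 [115 113 112 114 113  73  12   7  18  21  15 114 111 111 110 111 111 110
 110 111 110 110 110 114  16  18  16  11  11  99 168 182 182 184]
238 [ 36 114 111 112 113  51  15   9  17  18  17 114 113 112 113 112 113 112
 111 112 110 111 112 116  16  19  17  10   7  82 190 187 187 192]
240 [ 17  93 109 109 110  14  13   5  14  18   9 112 109 109 107 110 106 109
 107 107 108 107 107 110  16  17  15  11  11   0 181 180 180 107]
```

Request:
play_rows(motion=[[[0,0,0.001,0,0,0],[0,0,0.0015,0,0,0],[0,0,0.0015,0,0,0]]])

```text
time_s: 11.17
position: [0.4743, 0.0724, 0.0862]
tcp_rot: [[-0.984, 0.177, -0.0], [0.177, 0.984, -0.0], [0.0, -0.0, -1.0]]
force: [0.6, 0.3, -0.7]
opening: 0.276
grasp_force: 0.0
```

Request:
play_rows(motion=[[[0,0,0.001,0,0,0],[0,0,0.0015,0,0,0],[0,0,0.0015,0,0,0]]])

```text
time_s: 11.42
position: [0.4742, 0.0723, 0.0847]
tcp_rot: [[-0.984, 0.177, -0.0], [0.177, 0.984, 0.0], [0.0, -0.0, -1.0]]
force: [-0.2, 1.1, -0.7]
opening: 0.28
grasp_force: 0.0
```

Request:
play_rows(motion=[[[0,0,0.001,0,0,0],[0,0,0.0015,0,0,0],[0,0,0.0015,0,0,0]]])

```text
time_s: 11.67
position: [0.4742, 0.0723, 0.0831]
tcp_rot: [[-0.984, 0.177, -0.0], [0.177, 0.984, 0.0], [0.0, -0.0, -1.0]]
force: [-0.3, 0.8, 0.2]
opening: 0.274
grasp_force: 0.0
```

```bash
python3 - <<'E'
from h import *
s=bot.read_state();p=np.array(s["position"]);R=np.array(s["tcp_rot"]);c=imaging.capture("wrist");g=c["frame"].mean(2).astype(int)
for L in(-.005,0,.005,.01,.017):
    print(L,[proj(c,p+R@np.array([x,y,L])).round(1) for x in(.0095,0,-.0095) for y in(-.012,.012)])
np.set_printoptions(linewidth=250)
print(g[233,284:306]);print(g[233,336:362]);print(g[222:238,342]);print(g[222:238,292])
print("deck front edge profile",g[150:228,320])
E
```

```text
-0.005 [array([301.6, 225.9]), array([338.6, 225.9]), array([301.9, 239.4]), array([338.3, 239.4]), array([302.2, 252.5]), array([338.1, 252.4])]
0 [array([302.1, 223.2]), array([338.1, 223.2]), array([302.4, 236.3]), array([337.9, 236.3]), array([302.7, 249.1]), array([337.6, 249.1])]
0.005 [array([302.6, 220.6]), array([337.7, 220.5]), array([302.9, 233.4]), array([337.4, 233.4]), array([303.1, 245.9]), array([337.2, 245.9])]
0.01 [array([303. , 218.1]), array([337.3, 218.1]), array([303.3, 230.7]), array([337. , 230.7]), array([303.5, 242.9]), array([336.8, 242.9])]
0.017 [array([303.6, 214.8]), array([336.7, 214.8]), array([303.9, 227. ]), array([336.5, 227. ]), array([304.1, 238.9]), array([336.3, 238.9])]
[83 89 54  9 11 10 11  9 12  9 20 17 18 17 20 15 20  9 74 86 86 85]
[ 87  87  86  91  51  13  17  17  16  14  19  17  13  10  11   8  12   6   5  21  77  88  86 103 115 114]
[109 108 108 109 108 108 108 109 111   7  14  17  13  20  17  13]
[108 107 109 109 111 110  82   0   6   9  10  12   7   8  10  12]
deck front edge profile [168 170 170 169 170 168 168 170 169 168 169 169 169 170 169 169 169 169 169 169 168 170 169 169 169 169 169 170 170 169 172 172  95 101 101 101 101 102 103 102 100 102 101 102 103 102 104 103 102 101 102 101 101 102 101 108 110 110 109 109 110 110
 110 112 110 108 112 110 109 109 111 109 108 108 109 109 109 108]
```

```bash
python3 - <<'E'
from h import *
np.set_printoptions(precision=4,suppress=True,linewidth=250)
w4=dict(np.load("w4.npz"));c=imaging.capture("wrist")
g4=w4["frame"].mean(2).astype(int);g=c["frame"].mean(2).astype(int)
print(g4[195:229,320])
e=np.array([np.cos(np.radians(-10.2)),np.sin(np.radians(-10.2))])
for z in(.04,.05,.055,.06,.065,.07,.075,.08):
    print(z,[((onz(cc,320,r,z)[:2]-[.6136,.0045])@e*1000).round(1) for cc,r in((w4,225.5),(c,205.))], "worktop-level bottom z-.0:",)
for z in(-.02,-.01,0,.01): print(z,[((onz(cc,320,r,z)[:2]-[.6136,.0045])@e*1000).round(1) for cc,r in((w4,202.5),(c,182.))])
np.save("g.npy",g)
print(g[212,225:300]);print(g[212,340:440])
E
```

```text
[ 98  98 100  98  99  98 100 104 105 107 106 106 107 105 104 106 105 106 105 107 106 104 106 105 106 105 105 104 106 105  80 104 105 108]
0.04 [np.float64(-134.3), np.float64(-158.0)] worktop-level bottom z-.0:
0.05 [np.float64(-138.1), np.float64(-161.1)] worktop-level bottom z-.0:
0.055 [np.float64(-140.1), np.float64(-162.6)] worktop-level bottom z-.0:
0.06 [np.float64(-142.0), np.float64(-164.2)] worktop-level bottom z-.0:
0.065 [np.float64(-144.0), np.float64(-165.7)] worktop-level bottom z-.0:
0.07 [np.float64(-145.9), np.float64(-167.3)] worktop-level bottom z-.0:
0.075 [np.float64(-147.9), np.float64(-168.8)] worktop-level bottom z-.0:
0.08 [np.float64(-149.8), np.float64(-170.3)] worktop-level bottom z-.0:
-0.02 [np.float64(-139.2), np.float64(-164.1)]
-0.01 [np.float64(-142.2), np.float64(-166.3)]
0 [np.float64(-145.2), np.float64(-168.5)]
0.01 [np.float64(-148.1), np.float64(-170.6)]
[112 111 112 112 110 110 111 112 113 112 113 113 113 113 114 114 113 112 111 111 112 112 112 111 111 110 110 111 112 111 111 111 109 111 112 112 110 110 110 111 109 109 110 110 110 110 108 110 109 110 109 110 109 108 109 110 108 108 108 109 108 109
 109 109 110 110 109 111 110 109 109 111 110 110 109]
[117 120 119 121 120 120 120 119 119 119 118 120 113 109 108 109 111 110 110 109 109 109 109 106  99 106 110 114 112 114 114 114 115 109 102 101 102 101  95 156 171 169 169 169 168 170 169 170 170 170 168 170 169 169 169 169 170 169 168 169 169 168
 169 168 169 170 169 169 170 171 168 173 108 101 103 107  49  38  46  39  82 111 117 116 117 117 115 116 116 116 115 116 117 117 115 115 115 115 116 116]
```

```bash
python3 - <<'E'
from h import *
np.set_printoptions(precision=1,suppress=True,linewidth=250)
w4=dict(np.load("w4.npz"));c=imaging.capture("wrist");g=c["frame"].mean(2).astype(int)
print(g[224:250,315])
r1=224+int(np.argmin(g[224:250,315]))
e=np.array([np.cos(np.radians(-10.2)),np.sin(np.radians(-10.2))])
X=lambda cc,r,z:((onz(cc,320,r,z)[:2]-[.6136,.0045])@e*1000).round(1)
print(r1)
for z in(.05,.06,.065,.07,.075,.08,.085): print(z,X(w4,225,z),X(c,r1,z))
for z in(-.03,-.02,-.01,0,.01): print(z,X(w4,202,z),X(c,205,z))
p=np.array(bot.read_state()["position"]);print(p)
E
```

```text
[108 109 107 110 110 110 107 110  96  90 109 110 109 111 112 112 112 112 110 108 108 109 111 113 113 111]
233
0.05 -138.6 -137.5
0.06 -142.5 -141.7
0.065 -144.4 -143.9
0.07 -146.4 -146.0
0.075 -148.3 -148.1
0.08 -150.2 -150.2
0.085 -152.2 -152.3
-0.03 -136.9 -136.4
-0.02 -139.8 -139.5
-0.01 -142.8 -142.6
0 -145.7 -145.7
0.01 -148.7 -148.7
[0.5 0.1 0.1]
```

Intersecting the two wrist views puts the deck at exactly z = 0.080 and x = −150, so the hatch matches the text. What differs is the tips: in the wrist picture they are roughly 25–30 mm higher than TCP+17 mm would be. I'll keep probing downward gently, fully over the bare deck.

Request:
play_rows(motion=[[[-0.003,0,0,0,0,0],[-0.006,0,0,0,0,0],[-0.008,0,0,0,0,0],[-0.008,0,0.001,0,0,0],[-0.008,0,0.002,0,0,0],[-0.008,0,0.002,0,0,0]]])

```text
time_s: 12.32
position: [0.4819, 0.0709, 0.081]
tcp_rot: [[-0.984, 0.177, -0.001], [0.177, 0.984, 0.0], [0.001, -0.0, -1.0]]
force: [0.2, 0.2, 0.1]
opening: 0.275
grasp_force: 0.0
```

Request:
play_rows(motion=[[[0,0,0.001,0,0,0],[0,0,0.002,0,0,0],[0,0,0.0025,0,0,0],[0,0,0.0025,0,0,0]]])

```text
time_s: 12.65
position: [0.482, 0.071, 0.0786]
tcp_rot: [[-0.984, 0.177, -0.0], [0.177, 0.984, 0.0], [0.0, -0.0, -1.0]]
force: [0.1, 0.5, 0.1]
opening: 0.273
grasp_force: 0.0
```

```bash
python3 - <<'E'
from h import *
np.set_printoptions(linewidth=200,precision=4,suppress=True)
s=bot.read_state();p=np.array(s["position"]);R=np.array(s["tcp_rot"]);print(s["time_s"],p,s["force"])
# find fingertip in scene & side: dark pixels near the predicted line of the tool axis
for n in("scene","side"):
    c=imaging.capture(n);g=c["frame"].mean(2).astype(int)
    for y in(-.0195,.0195):
        print(n,y,[(L,tuple(proj(c,p+R@np.array([0,y,L])).round().astype(int)),int(g[tuple(proj(c,p+R@np.array([0,y,L])).round().astype(int)[::-1])])) for L in(-.05,-.04,-.03,-.02,-.015,-.01,-.005,0,.005,.01,.017)])
E
```

```text
12.65 [0.482  0.071  0.0786] [0.1106 0.5499 0.1464]
scene -0.0195 [(-0.05, (np.int64(296), np.int64(199)), 23), (-0.04, (np.int64(296), np.int64(202)), 25), (-0.03, (np.int64(297), np.int64(206)), 20), (-0.02, (np.int64(297), np.int64(209)), 13), (-0.015, (np.int64(297), np.int64(211)), 6), (-0.01, (np.int64(297), np.int64(212)), 11), (-0.005, (np.int64(297), np.int64(214)), 15), (0, (np.int64(297), np.int64(215)), 23), (0.005, (np.int64(297), np.int64(217)), 49), (0.01, (np.int64(298), np.int64(218)), 56), (0.017, (np.int64(298), np.int64(221)), 100)]
scene 0.0195 [(-0.05, (np.int64(286), np.int64(187)), 38), (-0.04, (np.int64(286), np.int64(191)), 25), (-0.03, (np.int64(286), np.int64(194)), 26), (-0.02, (np.int64(287), np.int64(197)), 72), (-0.015, (np.int64(287), np.int64(199)), 70), (-0.01, (np.int64(287), np.int64(200)), 67), (-0.005, (np.int64(287), np.int64(202)), 51), (0, (np.int64(287), np.int64(204)), 76), (0.005, (np.int64(288), np.int64(205)), 97), (0.01, (np.int64(288), np.int64(207)), 100), (0.017, (np.int64(288), np.int64(209)), 99)]
side -0.0195 [(-0.05, (np.int64(35
[... 276 characters left out ...]
np.int64(216)), 52), (0, (np.int64(356), np.int64(217)), 51), (0.005, (np.int64(355), np.int64(218)), 51), (0.01, (np.int64(355), np.int64(219)), 56), (0.017, (np.int64(355), np.int64(220)), 52)]
side 0.0195 [(-0.05, (np.int64(357), np.int64(223)), 48), (-0.04, (np.int64(357), np.int64(225)), 37), (-0.03, (np.int64(356), np.int64(227)), 37), (-0.02, (np.int64(356), np.int64(229)), 46), (-0.015, (np.int64(356), np.int64(230)), 55), (-0.01, (np.int64(356), np.int64(231)), 57), (-0.005, (np.int64(356), np.int64(232)), 51), (0, (np.int64(356), np.int64(233)), 53), (0.005, (np.int64(355), np.int64(234)), 52), (0.01, (np.int64(355), np.int64(235)), 56), (0.017, (np.int64(355), np.int64(236)), 54)]
```

Request:
play_rows(motion=[[[0,0,0.001,0,0,0],[0,0,0.002,0,0,0],[0,0,0.0025,0,0,0],[0,0,0.0025,0,0,0]]])

```text
time_s: 13.08
position: [0.4821, 0.0709, 0.0761]
tcp_rot: [[-0.984, 0.177, -0.0], [0.177, 0.984, 0.0], [0.0, -0.0, -1.0]]
force: [0.3, 0.1, -0.5]
opening: 0.279
grasp_force: 0.0
```

Request:
play_rows(motion=[[[0,0,0.001,0,0,0],[0,0,0.002,0,0,0],[0,0,0.0025,0,0,0],[0,0,0.0025,0,0,0]]])

```text
time_s: 13.42
position: [0.4821, 0.0709, 0.0736]
tcp_rot: [[-0.984, 0.177, -0.0], [0.177, 0.984, 0.0], [0.0, -0.0, -1.0]]
force: [0.2, -0.5, -0.4]
opening: 0.277
grasp_force: 0.0
```

Request:
play_rows(motion=[[[0,0,0.001,0,0,0],[0,0,0.002,0,0,0],[0,0,0.002,0,0,0]]])

```text
time_s: 13.67
position: [0.4821, 0.0709, 0.0716]
tcp_rot: [[-0.984, 0.177, -0.0], [0.177, 0.984, 0.0], [0.0, -0.0, -1.0]]
force: [0.3, -0.2, 0.6]
opening: 0.277
grasp_force: 0.0
```

Request:
play_rows(motion=[[[0,0,0.001,0,0,0],[0,0,0.002,0,0,0],[0,0,0.002,0,0,0]]])

```text
time_s: 13.92
position: [0.4822, 0.0709, 0.0697]
tcp_rot: [[-0.984, 0.177, 0.0], [0.177, 0.984, -0.0], [-0.0, 0.0, -1.0]]
force: [-0.4, 1.0, -1.2]
opening: 0.277
grasp_force: 0.0
```

Request:
play_rows(motion=[[[0,0,0.001,0,0,0],[0,0,0.002,0,0,0],[0,0,0.002,0,0,0]]])

```text
time_s: 14.17
position: [0.4823, 0.0709, 0.0695]
tcp_rot: [[-0.984, 0.176, 0.001], [0.176, 0.984, -0.0], [-0.001, -0.0, -1.0]]
force: [-3.2, 0.7, 17.0]
opening: 0.276
grasp_force: 8.3
```

```bash
cat > tip.py <<'E'
from h import *
np.set_printoptions(linewidth=220,precision=4,suppress=True)
s=bot.read_state();p=np.array(s["position"]);R=np.array(s["tcp_rot"]);print(s["time_s"],p,s["force"])
c=imaging.capture("scene");g=c["frame"].mean(2).astype(int)
for y in(-.027,-.0195,-.012,0,.0195):
    print(y,[(L,int(cv2.remap(g.astype(np.float32),*[np.float32([[q]]) for q in proj(c,p+R@np.array([-.0095,y,L/1000]))],1)[0,0])) for L in range(-40,22,4)])
c=imaging.capture("wrist");g=c["frame"].mean(2).astype(int)
print(g[215:250,292]);print(g[215:250,320]);print(g[215:250,350])
E
python3 tip.py
```

```text
14.1667 [0.4823 0.0709 0.0695] [-3.2266  0.6593 17.039 ]
-0.027 [(-40, 26), (-36, 27), (-32, 28), (-28, 25), (-24, 23), (-20, 17), (-16, 16), (-12, 25), (-8, 26), (-4, 19), (0, 41), (4, 78), (8, 96), (12, 93), (16, 91), (20, 95)]
-0.0195 [(-40, 45), (-36, 38), (-32, 27), (-28, 29), (-24, 28), (-20, 24), (-16, 23), (-12, 20), (-8, 16), (-4, 30), (0, 37), (4, 26), (8, 25), (12, 58), (16, 90), (20, 96)]
-0.012 [(-40, 27), (-36, 32), (-32, 35), (-28, 30), (-24, 27), (-20, 26), (-16, 26), (-12, 25), (-8, 22), (-4, 15), (0, 12), (4, 20), (8, 25), (12, 19), (16, 13), (20, 30)]
0 [(-40, 25), (-36, 26), (-32, 24), (-28, 26), (-24, 25), (-20, 26), (-16, 25), (-12, 22), (-8, 23), (-4, 23), (0, 18), (4, 14), (8, 11), (12, 11), (16, 11), (20, 17)]
0.0195 [(-40, 25), (-36, 28), (-32, 25), (-28, 24), (-24, 32), (-20, 55), (-16, 63), (-12, 55), (-8, 49), (-4, 50), (0, 50), (4, 51), (8, 49), (12, 40), (16, 32), (20, 27)]
[109 111 111 109 110 110 111 112 110 111 110 110 111  87   5   8   6  16   9  11  13  10  15  12  17  16  20  13  16  18  18  17  17  15  22]
[111 112 110 111 112 112 110 112 111 112 111 111 110 112  81  99 113 110 113 111 114 115 114 114 111 112 110 109 111 113 115 115 114 109 108]
[114 113 112 112 111 112 111 110 108 108 110 111 112  84   1   9  13  12  14   7   9  10  11  10  13  16  13  20  17  20  19  18  19  16  20]
```

Contact with the deck came at TCP z = 0.0696 (17 N), so the real tips are 10 mm behind the TCP. I'll rise 7 mm, putting the tips about 5 mm above the deck, and push slowly.

Request:
play_rows(motion=[[[0,0,-0.004,0,0,0],[0,0,-0.007,0,0,0],[0,0,-0.007,0,0,0],[0,0,-0.007,0,0,0]]])

```text
time_s: 14.6
position: [0.4823, 0.0709, 0.0747]
tcp_rot: [[-0.984, 0.177, 0.0], [0.177, 0.984, -0.0], [-0.0, 0.0, -1.0]]
force: [0.3, 0.5, -0.0]
opening: 0.274
grasp_force: 0.0
```

Request:
play_rows(motion=[[[-0.003,0,0,0,0,0],[-0.006,0,0,0,0,0],[-0.009,0,0,0,0,0],[-0.012,0,0,0,0,0],[-0.014,0,0,0,0,0],[-0.016,0,0,0,0,0],[-0.018,0,0,0,0,0],[-0.02,0,0,0,0,0]]])

```text
time_s: 15.27
position: [0.502, 0.0673, 0.0747]
tcp_rot: [[-0.984, 0.177, -0.0], [0.177, 0.984, 0.0], [0.0, -0.0, -1.0]]
force: [0.9, -0.0, -0.4]
opening: 0.28
grasp_force: 0.0
```

Request:
play_rows(motion=[[[-0.003,0,0,0,0,0],[-0.006,0,0,0,0,0],[-0.009,0,0,0,0,0],[-0.012,0,0,0,0,0],[-0.015,0,0,0,0,0],[-0.018,0,0,0,0,0]]])

```text
time_s: 15.77
position: [0.5199, 0.0642, 0.0748]
tcp_rot: [[-0.984, 0.177, 0.0], [0.177, 0.984, -0.0], [-0.0, -0.0, -1.0]]
force: [0.6, 0.3, -0.3]
opening: 0.276
grasp_force: 0.0
```

```bash
cat > chk.py <<'E'
from h import *
np.set_printoptions(linewidth=220,precision=4,suppress=True)
s=bot.read_state();p=np.array(s["position"]);d=p[:2]-[.6136,.0045];a=np.radians(-10.2);e=np.array([np.cos(a),np.sin(a)]);f=np.array([-e[1],e[0]])
print(s["time_s"],p,s["force"],"local",d@e,d@f)
for n in("wrist","scene","side"):
    c=imaging.capture(n)
    for r in finder.recognise(n,"dish"):
        X=np.array(r["at"]);q=X[:2]-[.6136,.0045]
        if X[2]>.04: print(n,"at",X,"local",q@e,q@f,round(r["confidence"],2))
    for k in("flap_left","flap_right","cover_box"):
        for r in finder.recognise(n,k)[:1]: print(n,k,np.round(r["at"],4),round(r["confidence"],2))
    if n=="wrist":
        g=c["frame"].mean(2).astype(int);col=g[170:245,320];print(col[::2])
        col=c["frame"][170:245,320].astype(int);print((col[:,0]-col[:,2])[::2])
E
python3 chk.py
```

```text
15.7667 [0.5199 0.0642 0.0748] [ 0.5955  0.3084 -0.3271] local -0.10275039948925246 0.04212882378421592
wrist at [0.5509 0.0623 0.097 ] local -0.07194456261014347 0.0457832929225843 0.95
wrist cover_box [ 0.5299 -0.036   0.1017] 0.51
[180 191 193 194 192 188 187 194 199 187 188 198 187 186 190 102 109 111 108 109 113 114 112 110 115 111 109 106 105 111 109 109 112 112 114 108 109 110]
[ 8  9  8 10  8  8  9  8  8  8  8  8  7  8  9  5  3  5  4  4  4  5  3  5  5  4  4  4  3  4  5  4  5  5  4  4  4  5]
scene flap_left [0.6222 0.0349 0.0982] 0.48
scene flap_right [ 0.6075 -0.0447  0.0976] 0.75
scene cover_box [ 0.5273 -0.0243  0.1035] 0.6
side at [0.5707 0.061  0.097 ] local -0.05222727940993698 0.048010116490552035 0.7
```

The dish is now moving ahead of the fingers, and the force is at noise level. I'll keep pushing.

Request:
play_rows(motion=[[[-0.003,0,0,0,0,0],[-0.006,0,0,0,0,0],[-0.01,0,0,0,0,0],[-0.014,0,0,0,0,0],[-0.018,0,0,0,0,0],[-0.022,0,0,0,0,0],[-0.025,0,0,0,0,0],[-0.028,0,0,0,0,0]]])

```text
time_s: 17.18
position: [0.5476, 0.0592, 0.0747]
tcp_rot: [[-0.984, 0.177, 0.0], [0.177, 0.984, 0.0], [-0.0, 0.0, -1.0]]
force: [0.7, -0.0, 0.1]
opening: 0.275
grasp_force: 0.0
```

Request:
play_rows(motion=[[[-0.003,0,0,0,0,0],[-0.006,0,0,0,0,0],[-0.009,0,0,0,0,0],[-0.012,0,0,0,0,0],[-0.015,0,0,0,0,0],[-0.018,0,0,0,0,0],[-0.021,0,0,0,0,0],[-0.024,0,0,0,0,0]]])

```text
time_s: 17.85
position: [0.571, 0.055, 0.0747]
tcp_rot: [[-0.984, 0.177, -0.0], [0.177, 0.984, 0.0], [0.0, 0.0, -1.0]]
force: [-0.7, -1.1, 0.2]
opening: 0.275
grasp_force: 0.1
```

```bash
python3 chk.py
```

```text
17.85 [0.571  0.055  0.0747] [-0.6663 -1.1223  0.2003] local -0.050869225646134775 0.04215844997771516
wrist at [0.6034 0.05   0.095 ] local -0.018096150885827295 0.04297463581134076 0.8
wrist at [ 0.6005 -0.0602  0.09  ] local -0.0014355797657200301 -0.0659972659337965 0.23
wrist flap_right [ 0.5988 -0.0629  0.0909] 0.79
wrist cover_box [ 0.5251 -0.0166  0.1009] 0.61
[191 195 194 195 191 192 189 185 184 180 189 187 180 190 186 102 110 109 108 105 105 107 109 109 104 105 108 105 102 105 106 103 105 106 106 106 102 105]
[ 7  9  9  9  9 10  9  8  9  7  7  7  7 10  6  4  4  4  4  4  5  6  5  4  3  3  4  5  5  4  4  6  5  6  4  4  5  2]
scene cover_box [ 0.5272 -0.0263  0.1037] 0.61
side flap_left [0.6358 0.0346 0.1187] 0.62
side cover_box [0.6224 0.1484 0.077 ] 0.5
```

Request:
play_rows(motion=[[[-0.003,0,0,0,0,0],[-0.006,0,0,0,0,0],[-0.009,0,0,0,0,0],[-0.012,0,0,0,0,0],[-0.015,0,0,0,0,0],[-0.018,0,0,0,0,0],[-0.021,0,0,0,0,0],[-0.024,0,0,0,0,0]]])

```text
time_s: 19.27
position: [0.5947, 0.0507, 0.0747]
tcp_rot: [[-0.984, 0.177, -0.0], [0.177, 0.984, -0.0], [0.0, -0.0, -1.0]]
force: [-0.1, -0.4, 0.7]
opening: 0.277
grasp_force: 0.0
```

```bash
python3 chk.py
```

```text
19.2667 [0.5947 0.0507 0.0747] [-0.1084 -0.3834  0.6884] local -0.026772458346734366 0.04214474160709155
wrist flap_left [0.6233 0.0437 0.1044] 0.79
wrist flap_right [ 0.5987 -0.0563  0.1085] 0.85
wrist cover_box [ 0.5266 -0.0184  0.1021] 0.72
[184 178 182 185 185 189 180 182 183 178 179 179 182 180 184 102 105 108 103 104 103 105 104 105 105 107 105 105 107 106 104 102 104 110 106 105 104 107]
[8 9 8 7 7 8 8 7 8 8 9 8 8 8 8 4 4 4 4 2 3 5 6 6 6 4 3 5 3 4 5 4 5 6 3 4 5 5]
scene flap_right [ 0.5637 -0.0369  0.078 ] 0.56
scene cover_box [ 0.5264 -0.0263  0.1071] 0.58
side at [0.6367 0.0431 0.0788] local 0.01589944756775358 0.04208060796899512 0.55
side cover_box [ 0.5294 -0.0173  0.1008] 0.58
```

Request:
play_rows(motion=[[[-0.003,0,0,0,0,0],[-0.005,0,0,0,0,0],[-0.007,0,0,0,0,0],[-0.009,0,0,0,0,0],[-0.009,0,0,0,0,0]]])

```text
time_s: 20.43
position: [0.604, 0.049, 0.0748]
tcp_rot: [[-0.984, 0.177, 0.001], [0.177, 0.984, -0.0], [-0.001, 0.0, -1.0]]
force: [0.7, -0.5, -0.2]
opening: 0.277
grasp_force: 0.0
```

Request:
play_rows(motion=[[[0.004,0,0,0,0,0],[0.012,0,0,0,0,0],[0.024,0,0,0,0,0],[0.04,0,0,0,0,0],[0.058,0,0,0,0,0],[0.078,0,0,0,0,0],[0.096,0,0,0,0,0],[0.11,0,0,0,0,0]]])

```text
time_s: 21.1
position: [0.4917, 0.0692, 0.0748]
tcp_rot: [[-0.984, 0.176, -0.003], [0.176, 0.984, 0.0], [0.003, -0.0, -1.0]]
force: [-1.2, -0.3, -0.4]
opening: 0.273
grasp_force: 0.0
```

Request:
play_rows(motion=[[[0.015,0,0,0,0,0],[0.03,0,-0.01,0,0,0],[0.045,0,-0.03,0,0,0],[0.055,0,-0.06,0,0,0],[0.06,0,-0.09,0,0,0],[0.06,0,-0.12,0,0,0],[0.06,0,-0.13,0,0,0],[0.06,0,-0.13,0,0,0]]])

```text
time_s: 21.77
position: [0.4369, 0.0794, 0.2075]
tcp_rot: [[-0.984, 0.176, 0.006], [0.176, 0.984, -0.0], [-0.006, 0.001, -1.0]]
force: [0.7, 1.2, -0.2]
opening: 0.274
grasp_force: 0.0
```

```bash
python3 chk.py; python3 - <<'E'
from h import *
np.set_printoptions(linewidth=220)
old={"scene":cv2.imread("pics/scene0.png")[:,:,::-1],"side":cv2.imread("pics/side0.png")[:,:,::-1]}
a=np.radians(-10.2)
for n in old:
    c=imaging.capture(n);f=c["frame"];cv2.imwrite(f"pics/{n}_end.png",f[:,:,::-1])
    for nm,y in(("L",42.5),("R",-42.5)):
        for x,z in((30,123),(50,123),(71,123),(95,123),(-1,112),(-1,105),(-1,96),(-1,88)):
            X=[.6136+(np.cos(a)*x-np.sin(a)*y)/1000,.0045+(np.sin(a)*x+np.cos(a)*y)/1000,z/1000]
            u,v=proj(c,X).round().astype(int);print(n,nm,x,z,(u,v),old[n][v-1:v+2,u-1:u+2].mean((0,1)).round(),f[v-1:v+2,u-1:u+2].mean((0,1)).round())
E
```

```text
21.7667 [0.4369 0.0794 0.2075] [ 0.7396  1.1613 -0.1728] local -0.1872105777910098 0.04241661244345293
wrist flap_left [0.4805 0.0456 0.0829] 0.36
wrist cover_box [0.4775 0.0436 0.0779] 0.18
[156 157 160  93  94  97  92  94  91 164 160 160 117 162 161 116 116 123 111 111 112 110 113 108 100 102 102 103 101 100 103 100 100 100  99 156 175 173]
[-7 -6 -6 -2 -5 -3 -4 -4 -4 -7 -7 -7 -6 -7 -7 -5 -6  7  7  8  7  9  7  7  7  7  5  5  3  4  4  5  3  4  4  7  8  6]
scene flap_left [0.6221 0.0415 0.0923] 0.73
scene flap_right [ 0.5863 -0.0222  0.0843] 0.68
scene cover_box [ 0.5276 -0.026   0.1022] 0.63
side cover_box [ 0.5274 -0.0172  0.1024] 0.77
scene L 30 123 (np.int64(359), np.int64(162)) [201. 198. 191.] [216. 212. 205.]
scene L 50 123 (np.int64(366), np.int64(158)) [201. 197. 191.] [216. 211. 205.]
scene L 71 123 (np.int64(373), np.int64(154)) [200. 195. 190.] [214. 210. 203.]
scene L 95 123 (np.int64(382), np.int64(150)) [200. 196. 190.] [215. 210. 204.]
scene L -1 112 (np.int64(347), np.int64(171)) [146. 142. 136.] [158. 153. 147.]
scene L -1 105 (np.int64(347), np.int64(173)) [103. 10
[... 1369 characters left out ...]
-1 88 (np.int64(292), np.int64(222)) [181. 178. 170.] [195. 193. 186.]
side R 30 123 (np.int64(280), np.int64(180)) [185. 185. 178.] [205. 205. 196.]
side R 50 123 (np.int64(271), np.int64(180)) [185. 184. 178.] [204. 203. 196.]
side R 71 123 (np.int64(261), np.int64(180)) [185. 185. 178.] [204. 204. 196.]
side R 95 123 (np.int64(251), np.int64(179)) [181. 180. 173.] [201. 200. 192.]
side R -1 112 (np.int64(294), np.int64(183)) [182. 184. 177.] [196. 197. 193.]
side R -1 105 (np.int64(294), np.int64(184)) [183. 185. 179.] [197. 199. 194.]
side R -1 96 (np.int64(294), np.int64(186)) [185. 186. 181.] [198. 199. 196.]
side R -1 88 (np.int64(294), np.int64(188)) [183. 184. 178.] [198. 198. 193.]
```

```bash
python3 - <<'E'
import cv2,numpy as np
np.set_printoptions(linewidth=220,precision=2,suppress=True)
for n,(x,y,w,h),k in(("side",(240,164,130,84),1.107),("scene",(278,140,150,110),1.078)):
    a=cv2.imread(f"pics/{n}0.png").astype(float).mean(2);b=cv2.imread(f"pics/{n}_end.png").astype(float).mean(2)
    d=cv2.blur(b-k*a,(6,6))[y:y+h,x:x+w];print(n);print(d[3::6,3::6].round().astype(int))
E
```

```text
side
[[  0   0  -1   0   0   0  -1   0  -1  -3   0   0  -1   0   0  -1  -1  -1  -1  -2  -1 -78]
 [  0  -1   0   0   0   0   0   0  -1  -1   0  -1   0  -1  -1   0 -24 -29 -29 -30  -2 -27]
 [ -1   0   0   0   0  -1  -1  -1  -2  -1   0   0   0  -1  -1  -1 -33 -52 -52 -51 -57 -79]
 [  0   0  -1   0   0  -1   0  -1  -2  -1   0   0  -1  -1  -1  -1 -30 -65 -65 -65 -61 -93]
 [  0   0  -1  -1   0   0   0  -1  -4   0  -1   0  -1   0  -1  -1 -24 -64 -66 -65 -59 -92]
 [  0   0  -1   0   0   0   0   0  -4   0  -1  -1  -1  -1  -1   0 -18 -65 -65 -65 -60 -78]
 [  0   0   0  -1   0   0  -1  -1  -4  -1   0  -1  -1  -1  -1  -1  -8 -64 -64 -64 -60 -73]
 [  0   0  -1   0   0  -1  -1  -1  -3   0   0   0   0   0 -17 -23 -19 -48 -47 -48 -59 -78]
 [  0  -1   0   0   0   0   0   0  -4   0   0   0  -1 -20 -31 -32 -32 -49 -60 -67 -59 -92]
 [  0   0   3   7   3  -1   0   0  -3   0   0  -1   7 -32 -34 -34 -35 -18 -47 -65 -59 -73]
 [  0   1  14  16  13  -1   0   0  -3   0   0   0   4 -11 -36 -35 -35  -2 -34 -53 -58 -59]
 [  0   2   5   5   5   0   0  -1  -2  -1   0   0   0   9   3  -1   8  -1 -31 -53 -52 -58]
 [ 
[... 1790 characters left out ...]
 -1   -1   -1    0    0    0    0    0    0    0    0   -1]
 [  -1   -8   -8  -55  -35  -34  -63  -27   -1   -1   -1   -1   -1   -1   -1   -1    0    0    0    0    0    0    0    0    0]
 [ -29  -28   -5   -6  -56  -73  -74  -73  -33   -1    0    0   -1   -1    0    0    0    0    0    0    0    0    0    0    0]
 [ -66  -62  -15   -8  -24  -72  -73  -73  -73  -41   -2   -1   -1    0    0    0    0    0    0    0    0    0    0    0   -1]
 [ -61  -16  -26  -16   -6  -34  -73  -73  -73  -73  -50  -20    0    0    0   -1   -1    0    0    0    0    1    0   -1   -1]
 [ -59  -57  -66  -51  -12   -5  -44  -74  -72  -52  -15   -1    0    0    0    0    0    0    0    0    0    0    0   -1   -1]]
```

With exposure corrected, the flap and cover-box areas match the first pictures. The dish shows through the roof at side (261,228), low on the chute. I'm handing in.

```bash
python3 -c "
from rig import bot
print(bot.hand_in())"
```

```text
the job is handed in; nothing more can be done
None
```

The job is handed in, with no verdict returned: in the last pictures the dish lies inside the hatch on the left chute, both flaps look shut, the cover box appears unmoved, and the robot is clear of everything.

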